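# Load the reading rack in reverse order

### The arm

A 6-joint arm with a two-finger parallel gripper is mounted at the origin on the work surface. World frame = base frame: x ahead of the robot, y to its left, z up, the work surface at z = 0. Lengths are in m, angles in rad, forces in N, time in s.
With the tool pointing down it reaches from about 0.3 to 0.85 m from the base axis. Payload 4.2 kg.
Tool frame: the origin (TCP) lies at the very end of the fingers, on their centre line; the grasp point (between the pads) lies 19 mm behind it (robot.pinch_z is the z of the grasp point in the tool frame, in m); z points along the fingers, y is the line along which they close (so a half turn about z gives the same grasp; the last joint's range is limited). The gripper opens to 91 mm and grips with 3 to 60 N. Pads are 32 mm wide; open, the fingers measure 118 mm over their backs; the gripper's body (76 mm by 178 mm) begins 60 mm behind the grasp point.
Start: joints at [1.182, 0.32, 1.565, -0, 1.257, -0.02], TCP at [0.207, 0.536, 0.18] pointing down, gripper open.
Joint ranges: [-3.11, 3.11], [-0.84, 2.01], [0.21, 2.61], [-1.34, 4.49], [0.05, 2.63], [-2.56, 2.56]. Speed limits (rad/s): [2.57, 2.57, 3.14, 3.14, 3.14, 3.14].

### API

Orientations are given as a 3x3 rotation matrix whose columns are the frame's x, y, z axes.
In Python, from bench import readout, read_camera, calibration, robot, spot_in, trace gives the robot as it stands. The module is installed in compiled form; this text tells all that it offers.
- The arm moves only by the tool send_rows, never from a script. Its argument "deltas" is a list of rows, each a list of 5 numbers: the gripper's target within -1 to 1 (fully open at 1, half-way at 0, shut at -1), then the shift along the tool's x, y, z in mm, then the turn about the tool's z in rad. In form: [[claw, dx, dy, dz, yaw], ...]. A call has 1 to 12 rows; each row is the pose to reach, as a shift and turn from the pose commanded when the call began, along the tool's axes at that moment; what a row does not reach only later rows make up. A row lasts 1/12 s, in which the tool goes at most 41.7 mm and 7.16 degrees, less where a joint would pass 70% of its speed; a pose out of reach is approached as far as the arm can. A call with a gripper value outside its range is refused whole. The fingers move at their own pace and stop on an object; "grip_force" is the grip in N (left out, the last holds). Time passes only in rows, so rows that repeat a pose let the fingers close. It gives the time, the measured TCP pose, the force, the opening and the grip force at its end, in the units of the state.
- readout.observe(): the state, without advancing time (a new reading comes with each control period).
- read_camera(name): name is "scene" or "top" or "wrist"; returns the picture (400x640x3 uint8, red, green, blue); there is no depth.
- calibration(name): a dict with "mtx" (3x3 intrinsics, pixels), "rvec" (rotation vector, rad) and "tvec" (3), from world to camera coordinates, as OpenCV has them. Camera axes: x right, y down, z forward; pixel columns grow to the right and rows downward; lengths in m; the calibration is good to about 2 mm. A picture is of the moment at which its call begins: read the wrist's pose just before it. calibration takes no time and is no camera call; for the wrist camera it gives the pose at the moment of the call.
- robot.sign_off(): hands the job in; it is judged then, once.
Trained networks look in the newest picture that a camera, given by its name, has taken for a name from the list of things; names that differ only in an ending like _2 or _b are one class to them, and where a whole thing is asked for, a point or a joint stands for the part that bears it (a point fixed in the world has none). Each returns a list of dicts, best first, with "conf" (0 to 1); they miss things now and then, are a little off and sometimes report something else, mostly with a low value. They report only what shows in the picture. A call takes as long as a camera call. They do not tell look-alikes from the thing itself.
- spot_in(camera, target): "xy" ([column, row] in pixels, amid what is visible of it).
- trace(camera, target): "mask" (400x640 bool, what is visible of it) and "xy" ([column, row] in pixels, amid what is visible of it).
The state is a dict: "time": time; "joint_pos": joint angles; "qvel": joint speeds; "effort": joint torques, N m; "tcp_pos": TCP position; "tcp_rot": TCP orientation; "contact_force": force on the tool from outside, world axes, zero at the start; "wrist_torque": the same for the moment, N m; "gripper_width": finger opening in m; "grip_force": force on a finger pad.
Only numpy, scipy, OpenCV 4.12 (cv2) and the standard library are available. Lean on these libraries where they do the work, as an engineer would, in place of code of your own. Each camera call takes 0.05 s, during which the arm holds its last target. There are 200 camera calls.

### The job

Four specimen bottles wait in a row on the cork pads of the delivery tray. Move them all to the reading rack, one in each pocket and in reverse order: the bottle that stands leftmost on the tray goes into the rack's rightmost pocket, the next into the next, and so on (left and right as seen from the robot). Keep every bottle upright, set it down gently rather than dropping it, and leave all four standing flat in their pockets.

Things in the scene. Friction and masses are not known exactly. Their poses are not given: they have to be found in the camera images.
- vial_centre (a point): Slim straight round amber vial, 34 mm in diameter, 90 mm tall, its white screw cap (35 mm, top 16 mm) as wide as the vial: from above a 35 mm white disc. Loose, upright, about 120 g. This point is on its axis, half-way up its full height (45 mm over its foot); z up.
- jar_centre (a point): Squat round amber jar, 52 mm in diameter, 64 mm tall, with a full-width white cap (53 mm, top 14 mm): from above the largest white disc. Loose, upright, about 120 g. This point is on its axis, half-way up its full height (32 mm over its foot); z up.
- square_centre (a point): Square amber bottle, body 40 x 40 mm and 58 mm high, with a small round white cap (26 mm) on a neck; 78 mm tall in all. x and y axes are square to its flat sides. Loose, upright, about 120 g. This point is on its axis, half-way up its full height (39 mm over its foot); z up.
- dropper_centre (a point): Round amber dropper bottle, body 44 mm in diameter and 58 mm high, with a pointed white cone nozzle above; 88 mm tall in all. Loose, upright, about 120 g. This point is on its axis, half-way up its full height (44 mm over its foot); z up.
- pad_vial: Fixed round cork pad, 62 mm in diameter, 5 mm thick, on the delivery tray; at the start the vial stands on it, up to 5 mm off its centre. Origin: centre of its underside, 6 mm above the table; its top is 11 mm above the table. All four pads look alike.
- pad_jar: Fixed round cork pad, 62 mm in diameter, 5 mm thick, on the delivery tray; at the start the jar stands on it, up to 5 mm off its centre. Origin: centre of its underside, 6 mm above the table; its top is 11 mm above the table. All four pads look alike.
- pad_square: Fixed round cork pad, 62 mm in diameter, 5 mm thick, on the delivery tray; at the start the square bottle stands on it, up to 5 mm off its centre. Origin: centre of its underside, 6 mm above the table; its top is 11 mm above the table. All four pads look alike.
- pad_dropper: Fixed round cork pad, 62 mm in diameter, 5 mm thick, on the delivery tray; at the start the dropper bottle stands on it, up to 5 mm off its centre. Origin: centre of its underside, 6 mm above the table; its top is 11 mm above the table. All four pads look alike.
- tray: Delivery tray: fixed flat steel plate, 80 mm (x) by 311 mm (y), 6 mm thick, with the row of four cork pads along its y axis at y = +114, +38, -38, -114 mm (+y is the left end seen from the robot). Origin: centre of its underside, on the table. May be nearer or farther than the rack.
- rack: Reading rack: fixed grey plastic tray, 81 mm (x) by 309 mm (y), 14 mm high, with four equal open square pockets in a row along its y axis, centred at x = 0, y = +114, +38, -38, -114 mm (+y is the left end seen from the robot). Pockets are about 71 x 71 mm inside, walls 5 mm thick, floor 5 mm above the table. Origin: centre of its underside, on the table. Empty at the start.
Things that resemble listed ones, but are neither listed nor needed, are in the scene too. Leave any pink look-alike of the part that bears dropper_centre alone.

How it is judged:
At the end, for the whole second after the job is handed in: Each bottle stands upright (within 0.12 rad), at rest, on the floor of its rack pocket (height within 6 mm, centre within 20 mm of the pocket's along each rack axis); left to right, the pockets hold the bottles in the reverse order of their cork pads on the tray (((y of pad_vial in the frame of tray between 0.094 and 0.134 m and y of vial_centre in the frame of rack between -0.134 and -0.094 m) or (y of pad_vial in the frame of tray between 0.018 and 0.058 m and y of vial_centre in the frame of rack between -0.058 and -0.018 m) or (y of pad_vial in the frame of tray between -0.058 and -0.018 m and y of vial_centre in the frame of rack between 0.018 and 0.058 m) or (y of pad_vial in the frame of tray between -0.134 and -0.094 m and y of vial_centre in the frame of rack between 0.094 and 0.134 m)) and x of vial_centre in the frame of rack between -0.02 and 0.02 m and z of vial_centre in the frame of rack between 0.044 and 0.056 m and angle between each of vial_centre, jar_centre, square_centre, dropper_centre's own z axis and vertical below 0.12 rad and linear speed of each of vial, jar, square, dropper below 0.03 m/s and ((y of pad_jar in the frame of tray between 0.094 and 0.134 m and y of jar_centre in the frame of rack between -0.134 and -0.094 m) or (y of pad_jar in the frame of tray between 0.018 and 0.058 m and y of jar_centre in the frame of rack between -0.058 and -0.018 m) or (y of pad_jar in the frame of tray between -0.058 and -0.018 m and y of jar_centre in the frame of rack between 0.018 and 0.058 m) or (y of pad_jar in the frame of tray between -0.134 and -0.094 m and y of jar_centre in the frame of rack between 0.094 and 0.134 m)) and x of jar_centre in the frame of rack between -0.02 and 0.02 m and z of jar_centre in the frame of rack between 0.031 and 0.043 m and ((y of pad_square in the frame of tray between 0.094 and 0.134 m and y of square_centre in the frame of rack between -0.134 and -0.094 m) or (y of pad_square in the frame of tray between 0.018 and 0.058 m and y of square_centre in the frame of rack between -0.058 and -0.018 m) or (y of pad_square in the frame of tray between -0.058 and -0.018 m and y of square_centre in the frame of rack between 0.018 and 0.058 m) or (y of pad_square in the frame of tray between -0.134 and -0.094 m and y of square_centre in the frame of rack between 0.094 and 0.134 m)) and x of square_centre in the frame of rack between -0.02 and 0.02 m and z of square_centre in the frame of rack between 0.038 and 0.05 m and ((y of pad_dropper in the frame of tray between 0.094 and 0.134 m and y of dropper_centre in the frame of rack between -0.134 and -0.094 m) or (y of pad_dropper in the frame of tray between 0.018 and 0.058 m and y of dropper_centre in the frame of rack between -0.058 and -0.018 m) or (y of pad_dropper in the frame of tray between -0.058 and -0.018 m and y of dropper_centre in the frame of rack between 0.018 and 0.058 m) or (y of pad_dropper in the frame of tray between -0.134 and -0.094 m and y of dropper_centre in the frame of rack between 0.094 and 0.134 m)) and x of dropper_centre in the frame of rack between -0.02 and 0.02 m and z of dropper_centre in the frame of rack between 0.043 and 0.055 m); the robot touches nothing.
It fails at once if a bottle is tipped over (angle between any of vial_centre, jar_centre, square_centre, dropper_centre's own z axis and vertical above 0.7 rad).
It fails at once if a bottle is dropped or slammed into the rack: faster than 0.6 m/s within its last 25 mm above the pocket floor ((x of vial_centre in the frame of rack between -0.035 and 0.035 m and y of vial_centre in the frame of rack between -0.15 and 0.15 m and z of vial_centre in the frame of rack below 0.075 m and linear speed of vial above 0.6 m/s) or (x of jar_centre in the frame of rack between -0.035 and 0.035 m and y of jar_centre in the frame of rack between -0.15 and 0.15 m and z of jar_centre in the frame of rack below 0.062 m and linear speed of jar above 0.6 m/s) or (x of square_centre in the frame of rack between -0.035 and 0.035 m and y of square_centre in the frame of rack between -0.15 and 0.15 m and z of square_centre in the frame of rack below 0.069 m and linear speed of square above 0.6 m/s) or (x of dropper_centre in the frame of rack between -0.035 and 0.035 m and y of dropper_centre in the frame of rack between -0.15 and 0.15 m and z of dropper_centre in the frame of rack below 0.074 m and linear speed of dropper above 0.6 m/s)).
It also fails if it takes over 109 s, if anything falls off the work surface, if the arm or the gripper's body presses on something with over 40 N, if the wrist force passes 120 N, or if a joint passes its speed limit or range.

## Working session

There is one attempt and no reset: what is moved stays moved. The work goes in short steps, Python scripts to look and compute and a tool call to move; the robot and the scene stay as the last step left them, time stands still between calls to the robot, and variables do not carry over. Pictures are saved under pics/ and viewed, at most 14 in all, crops included, and the job is handed in when it is done.

Besides the shell and the picture viewer there is one more tool, called after "Request:" as name(argument=value, ...), one argument or row to a line, values as JSON. send_rows: Moves the arm, as the interface text tells. Its arguments: {"type":"object","properties":{"deltas":{"type":"array"},"grip_force":{"type":"number"}},"required":["deltas"]}

```bash
mkdir -p pics && cat > h.py <<'E'
import numpy as np, cv2
from bench import readout, read_camera, calibration, robot, spot_in, trace
def snap(cam,fn):
    im=read_camera(cam); cv2.imwrite('pics/'+fn,im[:,:,::-1]); return im
def ray(cam,xy,z):
    c=calibration(cam);R=cv2.Rodrigues(np.array(c['rvec'],float))[0];t=np.array(c['tvec'],float).ravel()
    p=cv2.undistortPoints(np.array([[xy]],float),np.array(c['mtx'],float),None)[0,0]
    d=R.T@np.array([p[0],p[1],1]);o=-R.T@t
    return o+d*(z-o[2])/d[2]
E
python3 - <<'E'
from h import *
np.set_printoptions(precision=4,suppress=True)
s=readout.observe();print(s['time'],s['tcp_pos'],s['tcp_rot'],s['gripper_width'],robot.pinch_z)
snap('top','top0.png');
for n,z in [('vial_centre',.056),('jar_centre',.043),('square_centre',.05),('dropper_centre',.055),('pad_vial',.011),('tray',.006),('rack',.01)]:
    for d in spot_in('top',n): print(n,d['conf'],d['xy'],ray('top',d['xy'],z))
snap('scene','scene0.png')
E
```

```text
0.0 [0.2071 0.5358 0.179 ] [[-0.9328  0.3605 -0.0006]
 [ 0.3605  0.9328 -0.0016]
 [ 0.     -0.0017 -1.    ]] 0.09126212826777241 -0.0188
vial_centre 0.71 [306.8, 222.0] [0.4472 0.036  0.056 ]
vial_centre 0.47 [299.3, 229.3] [0.4329 0.0498 0.056 ]
jar_centre 0.85 [266.3, 222.4] [0.445  0.1138 0.043 ]
square_centre 0.81 [343.0, 218.8] [ 0.456  -0.0339  0.05  ]
square_centre 0.56 [311.4, 135.6] [0.6183 0.0318 0.05  ]
dropper_centre 0.97 [228.3, 224.9] [0.4373 0.1845 0.055 ]
dropper_centre 0.95 [176.1, 234.4] [0.4165 0.2809 0.055 ]
dropper_centre 0.8 [198.9, 276.9] [0.3388 0.2339 0.055 ]
dropper_centre 0.76 [179.2, 168.5] [0.5424 0.2832 0.055 ]
dropper_centre 0.7 [299.9, 226.8] [0.4377 0.0488 0.055 ]
dropper_centre 0.6 [240.7, 287.4] [0.3214 0.1556 0.055 ]
pad_vial 0.71 [296.0, 224.6] [0.4446 0.0564 0.011 ]
rack 0.7 [311.8, 133.6] [0.6335 0.0299 0.01  ]
```

View pics/top0.png

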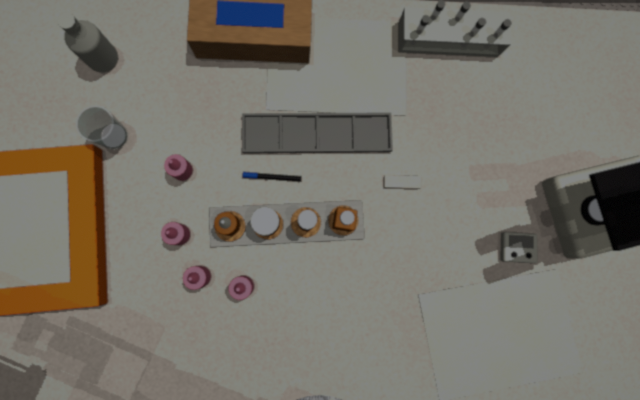

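View pics/scene0.png

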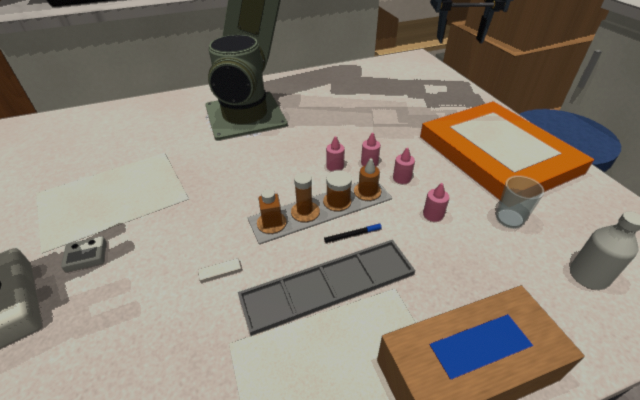

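The top view shows the tray at about (287,223), holding from the left: dropper (228,225), jar (265,222), vial (307,221), square (345,218). The rack is at about (317,133) and empty, and four pink look-alikes stand to the left and front. The scene view agrees. Next I'll measure the masks.

```bash
python3 - <<'E'
from h import *
np.set_printoptions(precision=4,suppress=True)
im=read_camera('top')
for n,z in [('vial_centre',.056),('jar_centre',.043),('square_centre',.05),('dropper_centre',.055),('tray',.006),('rack',.014)]:
    for d in trace('top',n)[:2]:
        m=d['mask'].astype(np.uint8);pts=cv2.findNonZero(m)
        (c,wh,a)=cv2.minAreaRect(pts);b=cv2.boxPoints((c,wh,a))
        print(n,d['conf'],d['xy'],m.sum(),c,wh,a,ray('top',c,z)[:2])
        if n in('tray','rack'):print([ray('top',p,z)[:2] for p in b.tolist()])
# white caps
g=im[195:250,205:370].astype(int);w=((g.min(2)>110)&(g.max(2)-g.min(2)<40)).astype(np.uint8)
print('max',g.max())
s=readout.observe();print(s['tcp_pos'],calibration('wrist')['tvec'],calibration('wrist')['mtx'])
cv2.imwrite('pics/crop.png',cv2.resize(im[100:260,200:400,::-1],None,fx=4,fy=4,interpolation=cv2.INTER_CUBIC)[:600])
E
```

```text
vial_centre 0.84 [308.4, 220.5] 344 (307.5, 219.5) (21.0, 19.0) 90.0 [0.4521 0.0348]
square_centre 0.68 [345.5, 220.2] 463 (344.9054260253906, 219.56756591796875) (22.35826301574707, 21.86506462097168) 9.462322235107422 [ 0.4546 -0.0376]
dropper_centre 0.96 [239.4, 284.8] 485 (241.25001525878906, 286.2500305175781) (21.92030906677246, 25.45584487915039) 45.0 [0.3236 0.1547]
dropper_centre 0.85 [228.2, 226.0] 486 (226.5, 223.5) (23.0, 25.0) 90.0 [0.4398 0.188 ]
tray 0.82 [289.2, 226.2] 3232 (285.95843505859375, 223.515869140625) (41.77962112426758, 155.50912475585938) 87.58048248291016 [0.4465 0.0767]
[array([0.4771, 0.2356]), array([ 0.5007, -0.0784]), array([ 0.4157, -0.0832]), array([0.3938, 0.2275])]
rack 0.86 [313.4, 134.1] 5756 (316.5, 132.5) (39.0, 149.0) 90.0 [0.6351 0.0205]
[array([0.6701, 0.1745]), array([ 0.683 , -0.1337]), array([ 0.6   , -0.1342]), array([0.5885, 0.1707])]
max 138
[0.2073 0.5364 0.1799] [-0.5739 -0.0281  0.39  ] [[311.8828   0.     320.6994]
 [  0.     311.8828 196.3186]
 [  0.       0.       1.    ]]
```

View pics/crop.png

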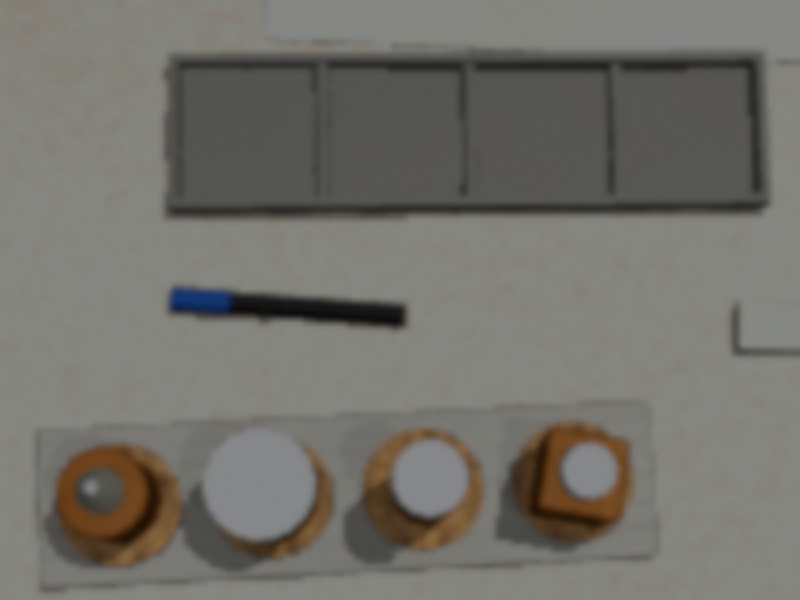

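The crop shows sharp edges for the tray, rack, caps and the square's top face, about 8° clockwise. I'll convert these to world positions.

```bash
python3 - <<'E'
from h import *
np.set_printoptions(precision=4,suppress=True)
read_camera('top')
f=lambda x,y,z:ray('top',[200+(x-1.5)/4,100+(y-1.5)/4],z)[:2]
for n,z,c in [('tray',.006,[(38,430),(648,403),(657,557),(42,588)]),('rack',.014,[(170,54),(764,52),(768,206),(167,212)])]:
    P=np.array([f(x,y,z) for x,y in c]);o=P.mean(0);v=P[0]-P[1]+P[3]-P[2];v/=np.linalg.norm(v)
    print(n,P.tolist(),o,'yaw',np.arctan2(-v[0],v[1]),np.linalg.norm(P[0]-P[1]),np.linalg.norm(P[0]-P[3]))
    print([ (o+v*k) for k in(.114,.038,-.038,-.114)])
for n,z,x,y in [('dropbody',.069,107,493),('droptip',.095,88,487),('jar',.075,259,486),('vial',.101,430,477),('sqcap',.089,589,470)]: print(n,f(x,y,z))
Q=np.array([f(x,y,.069) for x,y in[(553,427),(629,438),(622,518),(541,514)]]);print('sq',Q.mean(0));e=Q-np.roll(Q,-1,0)
print(e,np.linalg.norm(e,axis=1))
E
```

```text
tray [[0.47478305152039124, 0.2320481452538713], [0.49855829796331325, -0.07605323100764158], [0.42018870692578486, -0.08177215711489938], [0.3959066161536407, 0.22565969939195046]] [0.4474 0.075 ] yaw 0.07791625886959928 0.3090173464348887 0.07913472244657126
[array([0.4385, 0.1886]), array([0.4444, 0.1129]), array([0.4503, 0.0371]), array([ 0.4562, -0.0387])]
rack [[0.6698457274294245, 0.17424964946702634], [0.6837249534927685, -0.13291991387651175], [0.6018541725091974, -0.13553141388284862], [0.5871419973617633, 0.17186919218401187]] [0.6356 0.0194] yaw 0.04648907820668004 0.30748296466760117 0.08273798126604746
[array([0.6303, 0.1333]), array([0.6339, 0.0574]), array([ 0.6374, -0.0185]), array([ 0.6409, -0.0945])]
dropbody [0.4401 0.1861]
droptip [0.4408 0.1906]
jar [0.4451 0.1153]
vial [0.4497 0.0366]
sqcap [ 0.4561 -0.0368]
sq [ 0.4558 -0.0379]
[[ 0.0041  0.0362]
 [ 0.038  -0.0027]
 [-0.0007 -0.0383]
 [-0.0413  0.0048]] [0.0364 0.0381 0.0383 0.0416]
```

Request:
send_rows(
  deltas=[
    [1, -343, -242, 0, 1.202],
    [1, -343, -242, 0, 1.202],
    [1, -343, -242, 0, 1.202],
    [1, -343, -242, 0, 1.202],
    [1, -343, -242, 0, 1.202],
    [1, -343, -242, 0, 1.202],
    [1, -343, -242, 0, 1.202],
    [1, -343, -242, 0, 1.202],
    [1, -343, -242, 0, 1.202],
    [1, -343, -242, 0, 1.202],
    [1, -343, -242, 0, 1.202],
    [1, -343, -242, 0, 1.202],
  ],
  grip_force=20,
)

```text
time: 1.85
tcp_pos: [0.4411, 0.1852, 0.1799]
tcp_rot: [[0.004, 1.0, 0.0], [1.0, -0.004, 0.0], [0.0, 0.0, -1.0]]
contact_force: [-0.7, -0.5, 0.1]
gripper_width: 0.0912
grip_force: 0.0
```

```bash
python3 - <<'E'
from h import *
np.set_printoptions(precision=4,suppress=True)
snap('wrist','w0.png')
for n,z in [('dropper_centre',.05),('jar_centre',.075),('vial_centre',.1)]:
    for d in spot_in('wrist',n)[:3]: print(n,d['conf'],d['xy'],ray('wrist',d['xy'],z))
E
```

```text
dropper_centre 0.95 [423.2, 78.1] [0.5438 0.2937 0.05  ]
dropper_centre 0.81 [319.0, 181.1] [0.4382 0.1876 0.05  ]
dropper_centre 0.73 [298.8, 85.5] [0.4178 0.2866 0.05  ]
jar_centre 0.56 [326.1, 228.8] [0.4455 0.1419 0.075 ]
vial_centre 0.88 [326.3, 290.8] [0.4456 0.0845 0.1   ]
vial_centre 0.52 [328.6, 228.3] [0.4474 0.1517 0.1   ]
vial_centre 0.29 [464.9, 207.5] [0.5767 0.1729 0.1   ]
```

View pics/w0.png

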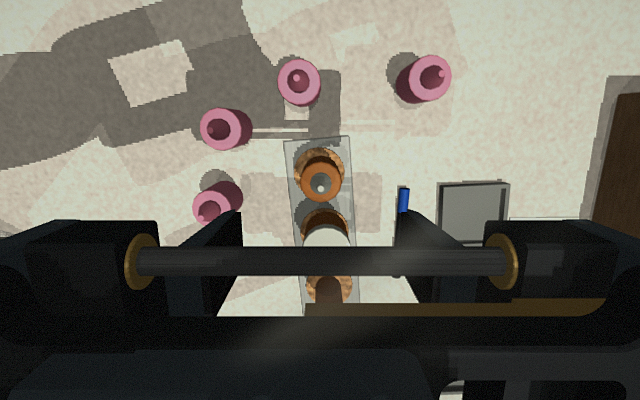

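The wrist view shows the dropper centred between the fingers at (320,181), and its position agrees with the top camera to 2 mm. The pink look-alikes are outside the finger path. I'll descend and grip.

Request:
send_rows(
  deltas=[
    [1, 2, -2, 35, 0],
    [1, 2, -2, 70, 0],
    [1, 2, -2, 100, 0],
    [1, 2, -2, 125, 0],
    [1, 2, -2, 140, 0],
    [1, 2, -2, 148, 0],
    [1, 2, -2, 148, 0],
    [-1, 2, -2, 148, 0],
    [-1, 2, -2, 148, 0],
    [-1, 2, -2, 148, 0],
    [-1, 2, -2, 148, 0],
    [-1, 2, -2, 148, 0],
  ],
  grip_force=20,
)

```text
time: 3.05
tcp_pos: [0.4385, 0.1892, 0.0326]
tcp_rot: [[0.0, 1.0, 0.002], [1.0, -0.0, 0.001], [0.001, 0.002, -1.0]]
contact_force: [0.5, -0.7, -1.1]
gripper_width: 0.0608
grip_force: 0.0
```

Request:
send_rows(
  deltas=[
    [-1, 0, 0, 0, 0],
    [-1, 0, 0, 0, 0],
    [-1, 0, 0, -8, 0],
    [-1, 0, 0, -20, 0],
    [-1, 0, 0, -45, 0],
    [-1, 0, 0, -75, 0],
    [-1, 0, 0, -105, 0],
    [-1, 0, 0, -120, 0],
    [-1, 0, 0, -120, 0],
    [-1, 0, 0, -120, 0],
  ],
  grip_force=20,
)

```text
time: 3.88
tcp_pos: [0.4382, 0.189, 0.1526]
tcp_rot: [[0.0, 1.0, 0.002], [1.0, -0.0, 0.001], [0.001, 0.002, -1.0]]
contact_force: [-0.3, 0.3, 0.5]
gripper_width: 0.0005
grip_force: 0.0
```

The fingers were still closing when I lifted, so they missed. I'll check the bottle.

```bash
python3 - <<'E'
from h import *
np.set_printoptions(precision=4,suppress=True)
im=snap('wrist','w1.png')
for d in spot_in('wrist','dropper_centre')[:4]: print(d['conf'],d['xy'],ray('wrist',d['xy'],.05))
E
```

```text
0.86 [302.2, 84.0] [0.42  0.286 0.05 ]
0.82 [211.5, 215.6] [0.325  0.1582 0.05  ]
0.65 [323.6, 188.8] [0.4401 0.1864 0.05  ]
0.63 [432.0, 79.8] [0.5401 0.2897 0.05  ]
```

View pics/w1.png

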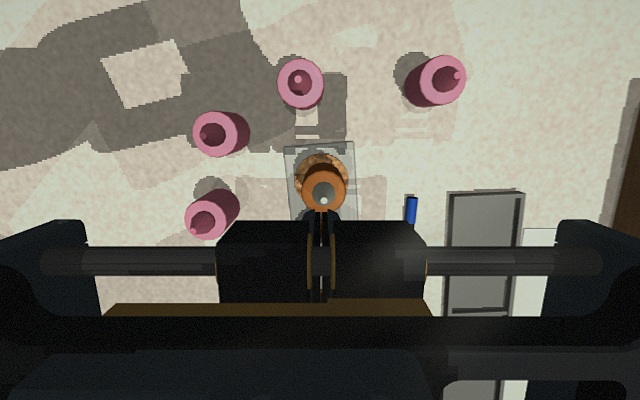

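The bottle is undisturbed at (323,188). I'll open and retry with more closing time.

Request:
send_rows(
  deltas=[
    [1, -2, 1, 0, 0],
    [1, -2, 1, 0, 0],
    [1, -2, 1, 0, 0],
    [1, -2, 1, 0, 0],
    [1, -2, 1, 0, 0],
    [1, -2, 1, 0, 0],
    [1, -2, 1, 0, 0],
    [1, -2, 1, 0, 0],
    [1, -2, 1, 0, 0],
    [1, -2, 1, 0, 0],
    [1, -2, 1, 0, 0],
    [1, -2, 1, 0, 0],
  ],
)

```text
time: 4.98
tcp_pos: [0.439, 0.187, 0.1519]
tcp_rot: [[0.0, 1.0, 0.0], [1.0, -0.0, 0.0], [0.0, 0.0, -1.0]]
contact_force: [-0.4, -0.9, -0.5]
gripper_width: 0.0773
grip_force: 0.0
```

Request:
send_rows(
  deltas=[
    [0.6, 0, 0, 25, 0],
    [0.6, 0, 0, 50, 0],
    [0.6, 0, 0, 80, 0],
    [0.6, 0, 0, 105, 0],
    [0.6, 0, 0, 118, 0],
    [0.6, 0, 0, 122, 0],
    [0, 0, 0, 122, 0],
    [-1, 0, 0, 122, 0],
    [-1, 0, 0, 122, 0],
    [-1, 0, 0, 122, 0],
    [-1, 0, 0, 122, 0],
    [-1, 0, 0, 122, 0],
  ],
  grip_force=20,
)

```text
time: 5.98
tcp_pos: [0.44, 0.1874, 0.0308]
tcp_rot: [[-0.0, 1.0, 0.003], [1.0, 0.0, 0.001], [0.001, 0.003, -1.0]]
contact_force: [1.0, 0.4, 3.0]
gripper_width: 0.0426
grip_force: 20.0
```

Request:
send_rows(
  deltas=[
    [-1, 0, 0, 0, 0],
    [-1, 0, 0, 0, 0],
    [-1, 0, 0, 0, 0],
    [-1, 0, 0, 0, 0],
    [-1, 0, 0, 0, 0],
    [-1, 0, 0, 0, 0],
  ],
)

```text
time: 6.48
tcp_pos: [0.4401, 0.1874, 0.0307]
tcp_rot: [[0.0, 1.0, 0.002], [1.0, -0.0, 0.001], [0.001, 0.002, -1.0]]
contact_force: [1.0, -0.5, 6.1]
gripper_width: 0.0426
grip_force: 20.0
```

Request:
send_rows(
  deltas=[
    [-1, 0, 0, -8, 0],
    [-1, 0, 0, -25, 0],
    [-1, 0, 0, -55, 0],
    [-1, 0, 0, -85, 0],
    [-1, 0, 0, -108, 0],
    [-1, 0, 10, -115, 0],
    [-1, -10, 25, -115, 0],
    [-1, -30, 48, -115, 0],
    [-1, -55, 75, -115, 0],
    [-1, -85, 98, -115, 0],
    [-1, -112, 118, -115, 0],
    [-1, -140, 138, -115, 0],
  ],
)

```text
time: 7.48
tcp_pos: [0.577, 0.0456, 0.1445]
tcp_rot: [[0.0, 1.0, -0.002], [1.0, -0.0, 0.0], [0.0, -0.002, -1.0]]
contact_force: [0.1, 0.2, -1.8]
gripper_width: 0.043
grip_force: 20.0
```

Request:
send_rows(
  deltas=[
    [-1, -27, 18, 0, 0],
    [-1, -55, 34, 0, 0],
    [-1, -85, 46, 0, 0],
    [-1, -112, 55, 0, 0],
    [-1, -130, 60, 0, 0],
    [-1, -140, 62, 0, 0],
    [-1, -142, 63, 0, 0],
    [-1, -142, 63, 15, 0],
    [-1, -142, 63, 35, 0],
    [-1, -142, 63, 55, 0],
    [-1, -142, 63, 70, 0],
    [-1, -142, 63, 80, 0],
  ],
)

```text
time: 8.48
tcp_pos: [0.6382, -0.0932, 0.063]
tcp_rot: [[-0.001, 1.0, -0.004], [1.0, 0.001, 0.001], [0.001, -0.004, -1.0]]
contact_force: [-0.3, 0.0, -1.3]
gripper_width: 0.0428
grip_force: 20.0
```

Request:
send_rows(
  deltas=[
    [-1, 0, 2, 12, 0],
    [-1, 0, 2, 22, 0],
    [-1, 0, 2, 30, 0],
    [-1, 0, 2, 35, 0],
    [-1, 0, 2, 38, 0],
    [-1, 0, 2, 40, 0],
    [-1, 0, 2, 40, 0],
    [-1, 0, 2, 40, 0],
  ],
)

```text
time: 9.15
tcp_pos: [0.6424, -0.0951, 0.0254]
tcp_rot: [[0.0, 1.0, 0.001], [1.0, -0.0, -0.0], [-0.0, 0.001, -1.0]]
contact_force: [-0.0, 0.3, -1.7]
gripper_width: 0.0425
grip_force: 20.0
```

Request:
send_rows(
  deltas=[
    [-1, 0, 0, 1, 0],
    [0, 0, 0, 1, 0],
    [1, 0, 0, 1, 0],
    [1, 0, 0, 1, 0],
    [1, 0, 0, 1, 0],
    [1, 0, 0, 1, 0],
    [1, 0, 0, 1, 0],
    [1, 0, 0, -15, 0],
    [1, 0, 0, -45, 0],
    [1, 0, 0, -80, 0],
    [1, 0, 0, -110, 0],
    [1, 0, 0, -130, 0],
  ],
)

```text
time: 10.15
tcp_pos: [0.6432, -0.0952, 0.1584]
tcp_rot: [[0.0, 1.0, 0.005], [1.0, -0.0, -0.001], [-0.001, 0.005, -1.0]]
contact_force: [0.8, 0.3, 0.1]
gripper_width: 0.0908
grip_force: 0.0
```

Request:
send_rows(
  deltas=[
    [1, 20, -20, 0, 0],
    [1, 45, -45, 0, 0],
    [1, 70, -70, 0, 0],
    [1, 98, -98, 0, 0],
    [1, 128, -125, 0, 0],
    [1, 155, -150, 0, 0],
    [1, 180, -175, 0, 0],
    [1, 200, -192, 0, 0],
    [1, 208, -196, 0, 0],
    [1, 209, -197, 0, 0],
    [1, 209, -197, 0, 0],
    [1, 209, -197, 0, 0],
  ],
)

```text
time: 11.15
tcp_pos: [0.4461, 0.1133, 0.1549]
tcp_rot: [[0.001, 1.0, 0.001], [1.0, -0.001, -0.0], [-0.0, 0.001, -1.0]]
contact_force: [-0.2, -0.3, 0.3]
gripper_width: 0.0909
grip_force: 0.0
```

Request:
send_rows(
  deltas=[
    [1, 1, -1, 25, 0],
    [1, 1, -1, 55, 0],
    [1, 1, -1, 85, 0],
    [1, 1, -1, 110, 0],
    [1, 1, -1, 122, 0],
    [1, 1, -1, 125, 0],
    [0.4, 1, -1, 125, 0],
    [-1, 1, -1, 125, 0],
    [-1, 1, -1, 125, 0],
    [-1, 1, -1, 125, 0],
    [-1, 1, -1, 125, 0],
    [-1, 1, -1, 125, 0],
  ],
)

```text
time: 12.15
tcp_pos: [0.4448, 0.1152, 0.0306]
tcp_rot: [[-0.0, 1.0, 0.002], [1.0, 0.0, 0.001], [0.001, 0.002, -1.0]]
contact_force: [0.8, -1.2, 1.0]
gripper_width: 0.0541
grip_force: 0.5
```

Request:
send_rows(
  deltas=[
    [-1, 0, 0, 0, 0],
    [-1, 0, 0, 0, 0],
    [-1, 0, 0, 0, 0],
    [-1, 0, 0, 0, 0],
    [-1, 0, 0, 0, 0],
  ],
)

```text
time: 12.57
tcp_pos: [0.445, 0.1152, 0.0305]
tcp_rot: [[-0.0, 1.0, 0.002], [1.0, 0.0, 0.0], [0.0, 0.002, -1.0]]
contact_force: [1.4, -0.7, 6.3]
gripper_width: 0.0522
grip_force: 20.0
```

Request:
send_rows(
  deltas=[
    [-1, 0, 0, -8, 0],
    [-1, 0, 0, -25, 0],
    [-1, 0, 0, -55, 0],
    [-1, 0, 0, -85, 0],
    [-1, 0, 0, -108, 0],
    [-1, 0, 10, -115, 0],
    [-1, -8, 25, -115, 0],
    [-1, -20, 48, -115, 0],
    [-1, -38, 75, -115, 0],
    [-1, -56, 98, -115, 0],
    [-1, -75, 120, -115, 0],
    [-1, -92, 142, -115, 0],
  ],
)

```text
time: 13.57
tcp_pos: [0.5858, 0.0219, 0.1443]
tcp_rot: [[0.0, 1.0, -0.003], [1.0, -0.0, 0.0], [0.0, -0.003, -1.0]]
contact_force: [1.0, 0.8, -0.6]
gripper_width: 0.0523
grip_force: 20.0
```

Request:
send_rows(
  deltas=[
    [-1, -15, 20, 0, 0],
    [-1, -28, 37, 0, 0],
    [-1, -37, 47, 0, 0],
    [-1, -41, 51, 0, 0],
    [-1, -41, 51, 15, 0],
    [-1, -41, 51, 40, 0],
    [-1, -41, 51, 65, 0],
    [-1, -41, 51, 85, 0],
    [-1, -41, 51, 100, 0],
    [-1, -41, 51, 110, 0],
    [-1, -41, 51, 116, 0],
    [-1, -41, 51, 119, 0],
  ],
)

```text
time: 14.57
tcp_pos: [0.6363, -0.0177, 0.0252]
tcp_rot: [[-0.0, 1.0, -0.001], [1.0, 0.0, 0.0], [0.0, -0.001, -1.0]]
contact_force: [0.4, -0.5, -0.3]
gripper_width: 0.0526
grip_force: 20.0
```

Request:
send_rows(
  deltas=[
    [-1, 0, 0, 1, 0],
    [-1, 0, 0, 1, 0],
    [-1, 0, 0, 1, 0],
  ],
)

```text
time: 14.82
tcp_pos: [0.6377, -0.018, 0.0258]
tcp_rot: [[0.0, 1.0, 0.002], [1.0, -0.0, 0.0], [0.0, 0.002, -1.0]]
contact_force: [0.5, 0.4, -0.6]
gripper_width: 0.0523
grip_force: 20.0
```

Request:
send_rows(
  deltas=[
    [-1, 0, 0, 1, 0],
    [0.5, 0, 0, 1, 0],
    [1, 0, 0, 1, 0],
    [1, 0, 0, 1, 0],
    [1, 0, 0, 1, 0],
    [1, 0, 0, 1, 0],
    [1, 0, 0, 1, 0],
    [1, 0, 0, -15, 0],
    [1, 0, 0, -45, 0],
    [1, 0, 0, -80, 0],
    [1, 0, 0, -110, 0],
    [1, 0, 0, -130, 0],
  ],
)

```text
time: 15.82
tcp_pos: [0.6383, -0.0181, 0.1585]
tcp_rot: [[-0.0, 1.0, 0.005], [1.0, 0.0, -0.0], [-0.0, 0.005, -1.0]]
contact_force: [0.8, -0.2, -0.6]
gripper_width: 0.0911
grip_force: 0.0
```

Request:
send_rows(
  deltas=[
    [1, 5, -20, 0, 0],
    [1, 14, -45, 0, 0],
    [1, 22, -75, 0, 0],
    [1, 32, -110, 0, 0],
    [1, 40, -140, 0, 0],
    [1, 48, -165, 0, 0],
    [1, 53, -182, 0, 0],
    [1, 55, -188, 0, 0],
    [1, 55, -188, 0, 0],
    [1, 55, -188, 0, 0],
    [1, 55, -188, 0, 0],
  ],
)

```text
time: 16.73
tcp_pos: [0.4505, 0.0368, 0.155]
tcp_rot: [[0.0, 1.0, 0.001], [1.0, -0.0, -0.0], [-0.0, 0.001, -1.0]]
contact_force: [-0.2, -0.1, 0.2]
gripper_width: 0.0915
grip_force: 0.0
```

Vial: grasp at a TCP height of about 0.035.

Request:
send_rows(
  deltas=[
    [1, 0, -1, 25, 0],
    [1, 0, -1, 55, 0],
    [1, 0, -1, 85, 0],
    [0.5, 0, -1, 108, 0],
    [0.3, 0, -1, 118, 0],
    [0.1, 0, -1, 120, 0],
    [-0.1, 0, -1, 120, 0],
    [-1, 0, -1, 120, 0],
    [-1, 0, -1, 120, 0],
    [-1, 0, -1, 120, 0],
    [-1, 0, -1, 120, 0],
    [-1, 0, -1, 120, 0],
  ],
)

```text
time: 17.73
tcp_pos: [0.4486, 0.037, 0.0355]
tcp_rot: [[0.0, 1.0, 0.002], [1.0, -0.0, 0.0], [0.0, 0.002, -1.0]]
contact_force: [1.4, -0.8, 0.7]
gripper_width: 0.0345
grip_force: 20.2
```

Request:
send_rows(
  deltas=[
    [-1, 0, 0, 0, 0],
    [-1, 0, 0, 0, 0],
    [-1, 0, 0, 0, 0],
    [-1, 0, 0, 0, 0],
    [-1, 0, 0, 0, 0],
    [-1, 0, 0, 0, 0],
  ],
)

```text
time: 18.23
tcp_pos: [0.4488, 0.037, 0.0354]
tcp_rot: [[-0.0, 1.0, 0.002], [1.0, 0.0, 0.0], [0.0, 0.002, -1.0]]
contact_force: [-0.1, 0.8, 5.9]
gripper_width: 0.034
grip_force: 20.0
```

Request:
send_rows(
  deltas=[
    [-1, 0, 0, -8, 0],
    [-1, 0, 0, -25, 0],
    [-1, 0, 0, -55, 0],
    [-1, 0, 0, -85, 0],
    [-1, 0, 0, -108, 0],
    [-1, 0, 10, -115, 0],
    [-1, 2, 28, -115, 0],
    [-1, 5, 55, -115, 0],
    [-1, 8, 85, -115, 0],
    [-1, 11, 112, -115, 0],
    [-1, 14, 138, -115, 0],
    [-1, 17, 160, -115, 0],
  ],
)

```text
time: 19.23
tcp_pos: [0.6086, 0.0541, 0.149]
tcp_rot: [[0.0, 1.0, -0.002], [1.0, -0.0, -0.0], [-0.0, -0.002, -1.0]]
contact_force: [0.2, -0.0, -1.6]
gripper_width: 0.0346
grip_force: 20.0
```

Request:
send_rows(
  deltas=[
    [-1, 2, 15, 0, 0],
    [-1, 3, 23, 0, 0],
    [-1, 3, 25, 3, 0],
    [-1, 3, 25, 18, 0],
    [-1, 3, 25, 40, 0],
    [-1, 3, 25, 65, 0],
    [-1, 3, 25, 85, 0],
    [-1, 3, 25, 100, 0],
    [-1, 3, 25, 110, 0],
    [-1, 3, 25, 116, 0],
    [-1, 3, 25, 119, 0],
    [-1, 3, 25, 120, 0],
  ],
)

```text
time: 20.23
tcp_pos: [0.6328, 0.057, 0.03]
tcp_rot: [[-0.0, 1.0, 0.0], [1.0, 0.0, 0.0], [0.0, 0.0, -1.0]]
contact_force: [-0.7, -0.5, -1.2]
gripper_width: 0.0345
grip_force: 20.0
```

Request:
send_rows(
  deltas=[
    [-1, 0, 0, 1, 0],
    [-1, 0, 0, 1, 0],
    [-1, 0, 0, 1, 0],
  ],
)

```text
time: 20.48
tcp_pos: [0.6335, 0.057, 0.0297]
tcp_rot: [[-0.0, 1.0, 0.001], [1.0, 0.0, 0.0], [0.0, 0.001, -1.0]]
contact_force: [0.1, -0.3, -0.7]
gripper_width: 0.0345
grip_force: 20.0
```

Request:
send_rows(
  deltas=[
    [-1, 0, 0, 1, 0],
    [0, 0, 0, 1, 0],
    [0.5, 0, 0, 1, 0],
    [1, 0, 0, 1, 0],
    [1, 0, 0, 1, 0],
    [1, 0, 0, 1, 0],
    [1, 0, 0, 1, 0],
    [1, 0, 0, -15, 0],
    [1, 0, 0, -45, 0],
    [1, 0, 0, -80, 0],
    [1, 0, 0, -110, 0],
    [1, 0, 0, -130, 0],
  ],
)

```text
time: 21.48
tcp_pos: [0.6342, 0.0571, 0.1624]
tcp_rot: [[0.0, 1.0, 0.004], [1.0, -0.0, 0.0], [0.0, 0.004, -1.0]]
contact_force: [0.3, 0.6, 0.4]
gripper_width: 0.0913
grip_force: 0.0
```

Request:
send_rows(
  deltas=[
    [1, -10, -20, 0, 0],
    [1, -24, -45, 0, 0],
    [1, -40, -75, 0, 0],
    [1, -58, -108, 0, 0],
    [1, -73, -137, 0, 0],
    [1, -85, -160, 0, 0],
    [1, -92, -174, 0, 0.04],
    [1, -95, -178, 0, 0.08],
    [1, -95, -178, 0, 0.08],
    [1, -95, -178, 0, 0.08],
    [1, -95, -178, 0, 0.08],
  ],
)

```text
time: 22.4
tcp_pos: [0.4556, -0.0378, 0.1589]
tcp_rot: [[0.079, 0.997, 0.001], [0.997, -0.079, 0.0], [0.0, 0.001, -1.0]]
contact_force: [-1.3, 0.1, 1.0]
gripper_width: 0.0916
grip_force: 0.0
```

Request:
send_rows(
  deltas=[
    [1, 0, 0, 25, 0],
    [1, 0, 0, 55, 0],
    [1, 0, 0, 85, 0],
    [0.6, 0, 0, 110, 0],
    [0.4, 0, 0, 125, 0],
    [0.2, 0, 0, 129, 0],
    [0.1, 0, 0, 129, 0],
    [-1, 0, 0, 129, 0],
    [-1, 0, 0, 129, 0],
    [-1, 0, 0, 129, 0],
    [-1, 0, 0, 129, 0],
    [-1, 0, 0, 129, 0],
  ],
)

```text
time: 23.4
tcp_pos: [0.4559, -0.038, 0.0307]
tcp_rot: [[0.08, 0.997, 0.002], [0.997, -0.08, -0.0], [0.0, 0.002, -1.0]]
contact_force: [0.2, 1.1, 3.6]
gripper_width: 0.0399
grip_force: 19.6
```

Request:
send_rows(
  deltas=[
    [-1, 0, 0, 0, 0],
    [-1, 0, 0, 0, 0],
    [-1, 0, 0, 0, 0],
    [-1, 0, 0, 0, 0],
    [-1, 0, 0, 0, 0],
    [-1, 0, 0, 0, 0],
  ],
)

```text
time: 23.9
tcp_pos: [0.456, -0.0381, 0.0307]
tcp_rot: [[0.08, 0.997, 0.002], [0.997, -0.08, -0.0], [0.0, 0.002, -1.0]]
contact_force: [0.1, 0.3, 5.8]
gripper_width: 0.0399
grip_force: 19.6
```

Request:
send_rows(
  deltas=[
    [-1, 0, 0, -8, 0],
    [-1, 0, 0, -25, 0],
    [-1, 0, 0, -55, 0],
    [-1, 0, 0, -85, 0],
    [-1, 3, 2, -108, 0],
    [-1, 12, 8, -118, 0],
    [-1, 30, 22, -118, 0],
    [-1, 52, 42, -118, 0],
    [-1, 78, 65, -118, 0],
    [-1, 105, 90, -118, 0],
    [-1, 130, 113, -118, 0],
    [-1, 152, 132, -118, 0],
  ],
)

```text
time: 24.9
tcp_pos: [0.5996, 0.1044, 0.1476]
tcp_rot: [[0.079, 0.997, -0.001], [0.997, -0.079, -0.0], [-0.0, -0.001, -1.0]]
contact_force: [-0.3, -0.3, -0.8]
gripper_width: 0.04
grip_force: 19.6
```

Request:
send_rows(
  deltas=[
    [-1, 17, 15, 0, -0.03],
    [-1, 28, 24, 0, -0.07],
    [-1, 33, 28, 0, -0.1],
    [-1, 33, 28, 5, -0.12],
    [-1, 33, 28, 20, -0.12],
    [-1, 33, 28, 42, -0.12],
    [-1, 33, 28, 67, -0.12],
    [-1, 33, 28, 88, -0.12],
    [-1, 33, 28, 105, -0.12],
    [-1, 33, 28, 115, -0.12],
    [-1, 33, 28, 120, -0.12],
    [-1, 33, 28, 123, -0.12],
  ],
)

```text
time: 25.9
tcp_pos: [0.6287, 0.1329, 0.0246]
tcp_rot: [[-0.04, 0.999, -0.001], [0.999, 0.04, -0.0], [-0.0, -0.001, -1.0]]
contact_force: [-0.0, -1.3, 6.7]
gripper_width: 0.0402
grip_force: 19.7
```

Request:
send_rows(
  deltas=[
    [-1, 0, 0, 1, 0],
    [-1, 0, 0, 1, 0],
    [-1, 0, 0, 1, 0],
  ],
)

```text
time: 26.15
tcp_pos: [0.6301, 0.1338, 0.0248]
tcp_rot: [[-0.04, 0.999, 0.002], [0.999, 0.04, 0.001], [0.0, 0.002, -1.0]]
contact_force: [-0.0, 0.6, 0.2]
gripper_width: 0.04
grip_force: 19.6
```

Request:
send_rows(
  deltas=[
    [-1, 0, 0, 0, 0],
    [0, 0, 0, 0, 0],
    [0.5, 0, 0, 0, 0],
    [1, 0, 0, 0, 0],
    [1, 0, 0, 0, 0],
    [1, 0, 0, 0, 0],
    [1, 0, 0, 0, 0],
    [1, 0, 0, -15, 0],
    [1, 0, 0, -45, 0],
    [1, 0, 0, -80, 0],
    [1, 0, 0, -115, 0],
    [1, 0, 0, -140, 0],
  ],
)

```text
time: 27.15
tcp_pos: [0.6302, 0.1338, 0.1673]
tcp_rot: [[-0.04, 0.999, 0.004], [0.999, 0.04, 0.001], [0.001, 0.004, -1.0]]
contact_force: [1.1, 0.1, -0.4]
gripper_width: 0.0911
grip_force: 0.0
```

Request:
send_rows(
  deltas=[
    [1, 20, -20, 0, 0],
    [1, 50, -50, 0, 0],
    [1, 80, -80, 0, 0],
    [1, 110, -110, 0, 0],
    [1, 140, -140, 0, 0],
    [1, 160, -160, 0, 0],
    [1, 175, -175, 0, 0],
    [1, 180, -180, 0, 0],
    [1, 180, -180, 0, 0],
    [1, 180, -180, 0, 0],
    [1, 180, -180, 0, 0],
  ],
)

```text
time: 28.07
tcp_pos: [0.4432, 0.3056, 0.1638]
tcp_rot: [[-0.039, 0.999, 0.001], [0.999, 0.039, -0.0], [-0.0, 0.001, -1.0]]
contact_force: [-0.1, -0.3, 1.3]
gripper_width: 0.0913
grip_force: 0.0
```

```bash
python3 - <<'E'
from h import *
np.set_printoptions(precision=4,suppress=True)
im=read_camera('top')
cv2.imwrite('pics/f.png',np.vstack([cv2.resize(im[100:250,200:400,::-1],(640,300)),cv2.resize(read_camera('scene')[150:350,180:500,::-1],(640,290))]))
E
```

```text
(no output)
```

View pics/f.png

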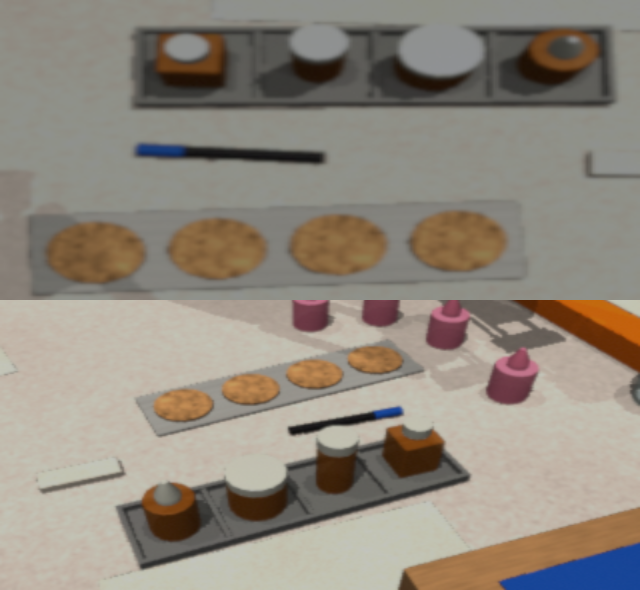

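All four bottles stand upright in their pockets. From the left they are square (190,55), vial (318,50), jar (440,55) and dropper (563,52), so the order is reversed. The gripper is clear.

```bash
python3 -c "
from bench import robot
print(robot.sign_off())"
```

```text
the job is handed in; nothing more can be done
None
```

All four bottles are upright in the rack in reverse order, left to right square, vial, jar, dropper, and the job was handed in at about 28 s; the sign-off gave no verdict.

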